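# Snug a display plinth in the bench fixture by its star wheel

### The job

Take the red-handled adjuster bar from its wooden block and, working through the slot in the top of the blue holding fixture without forcing it, push the brass star wheel round towards tightening (at the top of the wheel: away from the robot side, along the fixture's +x), one tooth at a time, until the rubber pad holds the bird's plinth snugly against the fixed jaw. Feel the wheel through the bar and stop as soon as it turns clearly stiffer than it did when free, since over-tightening marks the plinth; then stand the bar back upright in its hole, fully seated. Turn the wheel only with the bar, keep the fingers off the plinth, pad and wheel, and leave the other things on the bench alone.

Things in the scene. Friction and masses are not known exactly. Their poses are not given: they have to be found in the camera images.
- fixture: Holding fixture fixed to the bench: base plate 90 x 200 x 8 mm, blue housing at its -y end, blue fixed jaw at its +y end. Origin on the bench surface. Housing 80 (x) x 60 (y) mm centred at x 0, y -75 mm, top 68 mm above the bench. Clamping line along y. Pushing the top of the star wheel towards the fixture's +x (away from the robot) tightens; the wheel's own friction holds it where it is left.
- slot (a point): Centre of the access slot, level with the top face of the housing (cover 4 mm thick); axes as the fixture's. The slot is 32 mm long along x and 15 mm wide along y; the wheel lies under it. Two to six pushes of a tooth along the slot tighten the fixture. A free push takes about 3 to 5 N at a bar tip 14 mm below this point; about twice that when snug; stop there.
- wheel: Brass star wheel in the housing; origin at its centre, 32 mm below the slot's, axle along the fixture's y. Ten straight radial teeth 36 degrees apart, 3.5 mm thick, 8 mm wide, tips at radius 26 mm, gaps down to radius 12 mm; tooth angle at the start is random (one tooth along its own +z). Moves the pad 7 mm per rad. Free it takes 0.07 N m; each N on the pad adds 0.007 N m.
- pad: Black rubber pad, a disc 30 mm across on a ram that comes out of the housing towards the fixture's +y, 36 mm above the bench, backed by a spring of 12 N per mm. Axes as the fixture's; its face lies at y -15, z +36 mm in its frame. Snug means 5 to 18 N on the plinth; push until about 11 N (the wheel springs back a little below 10 N when let go); over 20 N the plinth is marked.
- jaw: Blue fixed jaw, part of the fixture, same origin and axes as the fixture; inner face at y +60 mm.
- plinth_center (a point): Centre of the dark wooden plinth block, 60 x 60 x 50 mm, standing loose on the 8 mm base plate between pad and jaw (about 300 g) with 9 to 17 mm of slack in all; half-way up its height. A painted wooden bird stands on it, in all 115 mm above the plate.
- plinth: The same plinth with its bird; origin at the centre of the plinth's underside, z up.
- block: Wooden tool block fixed to the bench, 70 (x) x 170 (y) x 45 mm high, origin at the centre of its underside. Two plain 35 mm tall stubs stand on it, 15 mm to +x and 68 mm either side of the hole along y.
- block_hole (a point): Mouth of the block's hole, on its top face at the centre: 11 mm (x) by 19 mm (y), 40 mm deep.
- bar_grip (a point): Centre of the adjuster bar's red square handle (16 x 16 x 46 mm, bar 130 g); z runs up the handle. 22 mm below this point begins a steel collar 26 x 26 x 6 mm, whose underside rests on the block; below it a flat blade points straight down, 32 mm long, 4 mm thick (own x), 10 mm wide (own y). The blade's tip is 60 mm below this point. In the block the blade's flat faces the block's x.
- bar: The same bar; origin at the centre of the collar's underside, 28 mm below the grip point.
- pliers_red: Bystander: pliers with red and blue handles, lying.
- pliers_nose: Bystander: pliers with red handles, lying.
- scalpel: Bystander: thin steel scalpel, 145 mm, lying.
- tape: Bystander: yellow roll of tape, 64 mm across, 18 mm high.
- glass_jar: Bystander: glass jar with white lid, 72 mm across, 90 mm high.
- white_jar: Bystander: white jar with red lid, 90 mm across, 120 mm high.
- glue: Bystander: small black glue bottle, 28 mm across, 75 mm high.
Not all that is in view belongs to the job. What is shaped like the plinth but green or turquoise is not meant.

How it is judged:
By the outcome, as a careful person would: the job done as asked, in the order asked, and still so for the second after the job is handed in, with the robot touching nothing.
It also fails if it takes over 72 s, if anything falls off the work surface, if the arm or the gripper's body presses on something with over 40 N, if the wrist force passes 120 N, or if a joint passes its speed limit or range.

### The arm

A 6-joint arm with a two-finger parallel gripper is mounted at the origin on the work surface. World frame = base frame: x ahead of the robot, y to its left, z up, the work surface at z = 0. Lengths are in mm, angles in rad, forces in N, time in s.
With the tool pointing down it reaches from about 275 to 1000 mm from the base axis. Payload 8.4 kg.
Tool frame: the origin (TCP) lies midway between the tips of the shut fingers; the grasp point (between the pads) lies 19 mm behind it; z points along the fingers, y is the line along which they close (so a half turn about z gives the same grasp; the last joint's range is limited). The gripper opens to 85 mm and grips with 20 to 120 N. Pads are 22 mm wide; open, the fingers measure 114 mm over their backs; the gripper's body (76 mm by 85 mm) begins 54 mm behind the grasp point. The pads swing forward as they close: fully open they stand 13 mm farther back than shut.
Start: joints at [-1.262, 0.353, 1.633, -0, 1.155, -0.002], TCP at [191.136, -595.059, 231.281] pointing down, gripper open.
Joint ranges: [-2.63, 2.63], [-0.92, 2.1], [0.06, 2.66], [-1.3, 4.44], [0, 2.69], [-3.02, 3.02]. Speed limits (rad/s): [2.22, 2.22, 2.79, 3.14, 3.14, 3.14].

### API

Orientations are given as [roll, pitch, yaw] about the fixed x, y, z axes, in that order (R = Rz(yaw) Ry(pitch) Rx(roll)).
In Python, from rig import * gives the robot as it stands.
- The arm moves only by the shell command python3 -m jog 'ROWS' [FORCE]. ROWS is JSON, a list of rows, each an object of numbers: "x", "y", "z": the shift along the tool's x, y, z in cm; "spin": the turn about the tool's z in rad; "grip": the closure, from 0 (fully open) to 1 (shut). In form: [{"x": .., "y": .., "z": .., "spin": .., "grip": ..}, ...]. A call has 1 to 20 rows; each row shifts and turns the commanded pose from where the row before left it, along the tool's axes as they then stand; what a row does not reach is not made up. A row lasts 1/12 s, in which the tool goes at most 41.7 mm and 7.16 degrees, less where a joint would pass 70% of its speed; a pose out of reach is approached as far as the arm can. A call with a gripper value outside its range is refused whole. The fingers move at their own pace and stop on an object; FORCE is the grip in N (left out, the last holds). Time passes only in rows, so rows that do not move let the fingers close. It gives the time, the measured TCP pose, the force, the opening and the grip force at its end, in the units of the state.
- sense(): the state, without advancing time (a new reading comes with each control period).
- grab_frame(name): name is "scene" or "top"; returns a dict with "pixels" (384x512x3 uint8, blue, green, red), "camera_matrix" (3x3 intrinsics, pixels), "rvec" (rotation vector, rad) and "tvec" (3), from world to camera coordinates, as OpenCV has them. Camera axes: x right, y down, z forward; pixel columns grow to the right and rows downward; lengths in mm; the calibration is good to about 2 mm. A picture is of the moment at which its call begins. There is no depth.
- sign_off(): hands the job in; it is judged then, once.
The state is a dict: "clock": time; "qpos": joint angles; "qvel": joint speeds; "joint_efforts": joint torques, N m; "eef_pos": TCP position; "tcp_rot": TCP orientation; "contact_force": force on the tool from outside, world axes, zero at the start; "wrist_torque": the same for the moment, N m; "opening": opening from 0.0 (shut) to 1.0 (fully open); "grasp_force": force on a finger pad.
Only numpy, scipy, OpenCV 4.12 (cv2) and the standard library are available. Lean on these libraries where they do the work, as an engineer would, in place of code of your own. Each camera call takes 0.05 s, during which the arm holds its last target. There are 200 camera calls.

## Working session

There is one attempt and no reset: what is moved stays moved. The work goes in short steps, Python scripts to look and compute and a shell command to move; the robot and the scene stay as the last step left them, time stands still between calls to the robot, and variables do not carry over. Pictures are saved under pics/ and viewed, at most 10 in all, crops included, and the job is handed in when it is done.

```bash
ls; mkdir -p pics; python3 - <<'E'
from rig import *
import cv2
for n in("scene","top"):
    f=grab_frame(n); cv2.imwrite(f"pics/{n}0.png",cv2.resize(f["pixels"],(800,600),interpolation=cv2.INTER_CUBIC))
    R=cv2.Rodrigues(f["rvec"])[0]; print(n,f["camera_matrix"].tolist(),(-R.T@f["tvec"].reshape(3)).round(),R.round(3).tolist())
s=sense();print(s)
E
```

```text
pics
scene [[389.78741112746764, 0.0, 250.108537912908], [0.0, 389.78741112746764, 196.52786772931668], [0.0, 0.0, 1.0]] [ 955. -649.  852.] [[0.802, 0.597, 0.002], [0.413, -0.553, -0.724], [-0.431, 0.581, -0.69]]
top [[392.43167227520036, 0.0, 263.4343616277419], [0.0, 392.43167227520036, 187.99113502304425], [0.0, 0.0, 1.0]] [ 276.  -14. 1462.] [[0.003, -1.0, 0.002], [-0.989, -0.003, -0.147], [0.147, -0.002, -0.989]]
{'clock': 0.1, 'qpos': array([-1.26238630e+00,  3.53608065e-01,  1.63408588e+00, -1.46655496e-05,
        1.15521273e+00, -2.40123913e-03]), 'qvel': array([-0.00128978, -0.00163873, -0.00107974,  0.00115449,  0.00178507,
        0.0004644 ]), 'joint_efforts': array([-1.81761707e-04, -6.06357837e+01, -3.42817354e+01,  4.42335227e-05,
        3.81630103e-03,  1.37214272e-05]), 'eef_pos': array([ 191.00297621, -594.62720315,  230.60736388]), 'tcp_rot': array([-3.14027860e+00,  1.02541268e-05,  3.10817199e-01]), 'contact_force': array([ 1.13547095,  0.20929116, -0.5813313 ]), 'wrist_torque': array([0.06730951, 0.03935911, 0.01850738]), 'grasp_force': 0.0, 'opening': 0.9959329490569918}
```

View pics/scene0.png

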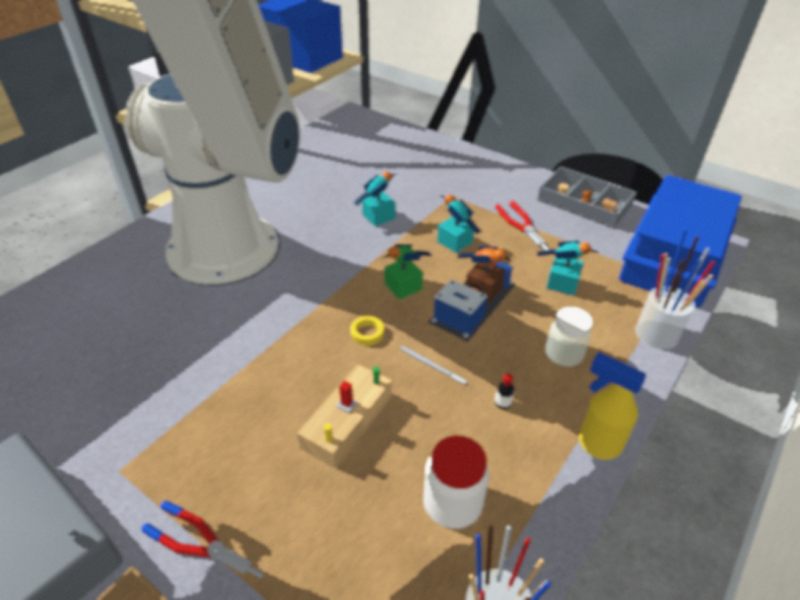

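View pics/top0.png

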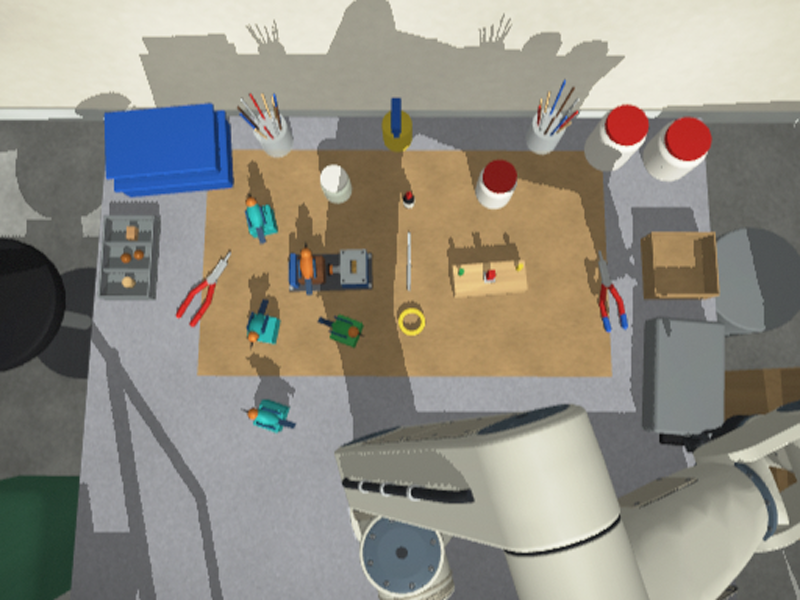

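Scene view: the bar's red handle is at (345,393) in the block, and the fixture is at (470,300) with its grey cover and slot. Top view: the bar is at (490,273) and the slot at (355,268), both in 800x600 pixels. Next I'll crop closer.

```bash
cat > h.py <<'E'
from rig import *
import cv2, numpy as np
def ray(f,uv,z):
    "pixel(s) -> world point on plane z"
    R=cv2.Rodrigues(f["rvec"])[0]; t=np.asarray(f["tvec"]).reshape(3)
    uv=np.atleast_2d(np.asarray(uv,float)); d=np.c_[uv,np.ones(len(uv))]@np.linalg.inv(f["camera_matrix"]).T@R
    c=-R.T@t; return c+d*((z-c[2])/d[:,2])[:,None]
def px(f,P):
    return cv2.projectPoints(np.atleast_2d(np.asarray(P,float)),f["rvec"],f["tvec"],f["camera_matrix"],None)[0].reshape(-1,2)
E
python3 - <<'E'
from h import *
t=grab_frame("top");s=grab_frame("scene")
np.savez("f0.npz",t=t["pixels"],s=s["pixels"])
def crop(f,x0,y0,w,h,W,H): return cv2.resize(f["pixels"][y0:y0+h,x0:x0+w],(W,H),interpolation=cv2.INTER_NEAREST)
a=crop(t,180,145,80,60,400,300);b=crop(t,280,145,80,60,400,300)
c=crop(s,265,150,80,60,400,300);d=crop(s,185,230,80,60,400,300)
cv2.imwrite("pics/c1.png",np.vstack([np.hstack([a,b]),np.hstack([c,d])]))
E
```

```text
(no output)
```

View pics/c1.png

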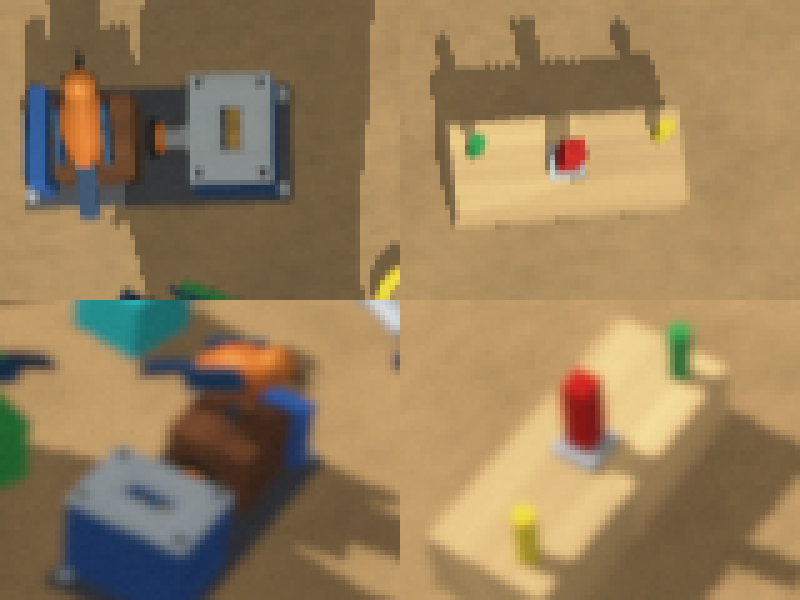

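The crop shows the grey cover with its tan/dark slot at top pixel ≈(226,171), spanning about (218–234, 159–182). The red handle is at top ≈(314,176). The green and yellow stubs are at (295,174) and (332,171). Next I'll measure them with masks.

```bash
python3 - <<'E'
from h import *
F={n:grab_frame(n) for n in("top","scene")}
box={"top":((210,155,242,188),(280,150,345,195)),"scene":((275,175,315,215),(185,230,265,290))}
def comps(m,o):
    n,l,st,c=cv2.connectedComponentsWithStats(m.astype(np.uint8)*255)
    return [(c[i]+o,st[i,4],(l==i)) for i in range(1,n) if st[i,4]>=4]
for n,f in F.items():
    p=f["pixels"]; hsv=cv2.cvtColor(p,cv2.COLOR_BGR2HSV).astype(int)
    (x0,y0,x1,y1),(X0,Y0,X1,Y1)=box[n]
    h=hsv[y0:y1,x0:x1]; m=(h[...,1]<70)&(h[...,2]>95)
    c=max(comps(m,(x0,y0)),key=lambda k:k[1]); mm=c[2].astype(np.uint8)
    cs,hi=cv2.findContours(mm,cv2.RETR_CCOMP,cv2.CHAIN_APPROX_NONE)
    o=max(cs,key=cv2.contourArea); hull=cv2.convexHull(o).reshape(-1,2)+[x0,y0]
    W=ray(f,hull,68)[:,:2].astype(np.float32); r=cv2.minAreaRect(W); print(n,"cover",c[1],r)
    holes=[k for k in cs if k is not o and cv2.contourArea(k)>15]
    for k in holes:
        M=np.zeros_like(mm);cv2.drawContours(M,[k],-1,1,-1);M&=(1-mm)
        ys,xs=np.nonzero(M); w=ray(f,np.c_[xs+x0,ys+y0],68)[:,:2].astype(np.float32); print("  slot",len(xs),w.mean(0),cv2.minAreaRect(w))
    h=hsv[Y0:Y1,X0:X1];H,S,V=h[...,0],h[...,1],h[...,2]
    for nm,m,z in(("red",((H<6)|(H>172))&(S>150),96),("green",(H>45)&(H<85)&(S>100),80),("yel",(H>23)&(H<33)&(S>150)&(V>120),80)):
        for k in comps(m,(X0,Y0)):
            ys,xs=np.nonzero(k[2]); u=np.c_[xs+X0,ys+Y0]
            print(n,nm,k[1],k[0].round(1),"bbox",u.min(0),u.max(0),"@top",ray(f,k[0],z)[0].round(1))
    m=(S<60)&(V>140)
    for k in comps(m,(X0,Y0)): print(n,"collar",k[1],k[0].round(1),ray(f,k[0],51)[0].round(1))
E
```

```text
top cover 371 ((549.4281616210938, 123.16554260253906), (80.98031616210938, 86.44111633300781), 0.1675138771533966)
  slot 31 [547.84454 121.18874] ((547.4390258789062, 121.24736785888672), (25.901615142822266, 10.85619068145752), 0.9316039085388184)
top red 29 [313.6 175.4] bbox [311 173] [316 178] @top [ 525.2 -193.3   96. ]
top green 11 [294.9 173.4] bbox [294 172] [296 175] @top [ 535.4 -128.6   80. ]
top yel 15 [332.1 170.6] bbox [330 169] [334 172] @top [ 545.9 -262.    80. ]
top collar 17 [312.7 179. ] [ 520.1 -195.8   51. ]
scene cover 399 ((551.687744140625, 116.9454574584961), (83.74414825439453, 69.89618682861328), 0.7262849807739258)
  slot 10 [549.2982  116.78213] ((549.497802734375, 116.60281372070312), (5.552177429199219, 16.684165954589844), 88.60929107666016)
scene red 83 [221.  251.5] bbox [218 245] [224 258] @top [ 542.4 -211.2   96. ]
scene green 28 [240.4 238.8] bbox [239 235] [242 244] @top [ 547.2 -140.3   80. ]
scene yel 38 [209.7 275.9] bbox [208 271] [211 281] @top [ 558.8 -274.1   80. ]
scene collar 34 [220.1 260.7] [ 534.9 -209.4   51. ]
```

```bash
python3 - <<'E'
from h import *
t=grab_frame("top");s=grab_frame("scene")
np.set_printoptions(linewidth=200)
g=t["pixels"].astype(int)
print("gray rows158-184 cols214-238");sat=cv2.cvtColor(t["pixels"],cv2.COLOR_BGR2HSV)
print(g[157:186,214:240].mean(2).astype(int)); print("slot b-r");print((g[162:180,220:232,2]-g[162:180,220:232,0]))
# scene: rays at assumed heights
for nm,uv,z in(("red",(221,251.5),73),("collar",(220.1,260.7),51),("green",(240.4,238.8),62.5),("yel",(209.7,275.9),62.5)): print("scene",nm,ray(s,uv,z)[0])
for nm,uv,z in(("red",(313.6,175.4),88),("green",(294.9,173.4),72),("yel",(332.1,170.6),72)): print("top",nm,ray(t,uv,z)[0])
h=cv2.cvtColor(t["pixels"],cv2.COLOR_BGR2HSV).astype(int)
# block top face mask: bright tan in top view
y0,x0=150,280; m=((g[y0:195,x0:345].mean(2)>165)).astype(np.uint8)
m=cv2.morphologyEx(m,cv2.MORPH_CLOSE,np.ones((5,5)))
n,l,st,c=cv2.connectedComponentsWithStats(m);i=1+st[1:,4].argmax();ys,xs=np.nonzero(l==i)
print("block",st[i],cv2.minAreaRect(ray(t,np.c_[xs+x0,ys+y0],45)[:,:2].astype(np.float32)))
E
```

```text
gray rows158-184 cols214-238
[[ 89  91  88  91  90  88  90  89  90  90  89  90  90  90  90  92  91  90  90  92  93  93  90  90  90  91]
 [ 91  92  91  91  91  90  89  91  91  90  90  93  92  91  93  91  92  93  92  92  92  93  92  92  91  92]
 [ 91  91  92  98 103 105 105 105 111 110 111 111 111 112 110 111 111 112 117 116  94  93  93  93  92  90]
 [ 91  88  91 102 124 105 115 125 131 130 128 130 131 131 132 131 129 119 113 133  94  91  93  93  93  90]
 [ 89  87  82  97 133  81 119 136 138 137 136 136 137 136 136 136 135 101  89 134  88  80  80  81  90  92]
 [ 72  75  66  85 135 108 129 139 137 137 139 138 140 139 138 138 138 120 122 136  86  82  96  77  83  90]
 [ 55  53  55  83 139 138 140 139 139 141 139 140 140 138 139 139 140 139 140 136  87  89 118  94  76  89]
 [ 52  53  54  81 140 140 140 140 140 140 139 140 139 141 140 139 141 140 139 136  87  84 108  91  76  88]
 [ 54  53  55  80 139 139 140 140 138 138 136 135 137 136 139 140 139 140 138 136  85  68  78  70  75  88]
 [ 52  54  54  81 139 138 140 138 137 135 102 108 116 115 129 139 141 140 137 134  88  52  53  56  78  89]
 
[... 2550 characters left out ...]
[-4 -5 -6 -6 -4  4 12 11  2 -6 -7 -6]
 [-6 -5 -6 -5 -5 -5 -5 -6 -7 -5 -6 -6]
 [-5 -6 -6 -6 -6 -6 -4 -5 -6 -6 -6 -6]
 [-6 -6 -6 -7 -7 -6 -5 -6 -6 -6 -5 -5]
 [-7 -5 -6 -6 -6 -5 -6 -6 -5 -6 -5 -4]]
scene red [ 529.83682291 -197.94219007   73.        ]
scene collar [ 534.88017499 -209.26744291   51.        ]
scene green [ 537.99190834 -128.75842149   62.5       ]
scene yel [ 549.91919482 -265.53367482   62.5       ]
top red [ 526.71943587 -194.39818025   88.        ]
top green [ 536.75732729 -129.24753749   72.        ]
top yel [ 547.42213652 -263.52639813   72.        ]
block [ 10  17  47  23 813] ((525.5673828125, -198.5298309326172), (72.44550323486328, 168.17369079589844), 5.014994144439697)
```

```bash
cat >> h.py <<'E'
def togo(x,y,z,yaw):
    s=sense(); p=s["eef_pos"]; rot=s["tcp_rot"]; from_=cv2; 
    from scipy.spatial.transform import Rotation as Ro
    R=Ro.from_euler("xyz",rot).as_matrix(); d=R.T@(np.array([x,y,z])-p)/10
    print("clk %.2f"%s["clock"],"pos",p.round(1),"rot",rot.round(3),"q",s["qpos"].round(2),"F",s["contact_force"].round(2),"T",s["wrist_torque"].round(2),"open",round(s["opening"],3),"grip",round(s["grasp_force"],1))
    print("tool cm",d.round(3),"spin",round(float((rot[2]-yaw+np.pi)%(2*np.pi)-np.pi),3))
E
python3 - <<'E'
from h import *
t=grab_frame("top"); s=grab_frame("scene")
print("slot",ray(t,(225.63,170.3),68)); p=ray(t,[(217.28,172),(217.18,165),(217.39,179),(233.93,165),(234.05,179)],68);print(p)
print("slot in scene",px(s,ray(t,(225.63,170.3),68)), "bar grip in scene/top",px(s,[527.5,-197,73]),px(t,[527.5,-197,96]))
togo(528,-197,230,.085)
E
python3 -m jog '[{"x":3.16,"y":-1.97},{"x":3.16,"y":-1.97},{"x":3.16,"y":-1.97},{"x":3.16,"y":-1.97},{"x":3.16,"y":-1.97},{"x":3.16,"y":-1.97},{"x":3.16,"y":-1.97},{"x":3.16,"y":-1.97},{"x":3.16,"y":-1.97},{"x":3.16,"y":-1.97},{"x":3.16,"y":-1.97},{"x":3.16,"y":-1.97},{"x":3.16,"y":-1.97},{"x":3.16,"y":-1.97},{"spin":0.11},{"spin":0.116},{}]'
python3 -c "
from h import *
togo(528,-197,120,.085)"
```

```text
slot [[548.15914484 120.78238685  68.        ]]
[[541.81805344 150.83741077  68.        ]
 [567.60901727 151.71310002  68.        ]
 [516.16473427 149.93036967  68.        ]
 [567.79168861  91.04785569  68.        ]
 [516.34086122  89.91276271  68.        ]]
slot in scene [[294.18509117 187.71879851]] bar grip in scene/top [[220.52680571 250.82463918]] [[314.62215539 174.77993352]]
clk 0.50 pos [ 191.1 -595.   231.2] rot [-3.141  0.     0.311] q [-1.26  0.35  1.63 -0.    1.16 -0.  ] F [ 0.13 -0.17  0.97] T [ 0.02 -0.04 -0.04] open 1.002 grip 0.0
tool cm [ 44.247 -27.594   0.125] spin 0.226
clk 0.50 pos [ 191.1 -595.   231.2] rot [-3.141  0.     0.311] q [-1.26  0.35  1.63 -0.    1.16 -0.  ] F [ 0.13 -0.17  0.97] T [ 0.02 -0.04 -0.04] open 1.002 grip 0.0
tool cm [ 44.247 -27.593  11.125] spin 0.226schema error: expected keys x, y, z, spin, grip
```

```bash

python3 -m jog '[{"x":3.16,"y":-1.97,"z":0,"spin":0,"grip":0},{"x":3.16,"y":-1.97,"z":0,"spin":0,"grip":0},{"x":3.16,"y":-1.97,"z":0,"spin":0,"grip":0},{"x":3.16,"y":-1.97,"z":0,"spin":0,"grip":0},{"x":3.16,"y":-1.97,"z":0,"spin":0,"grip":0},{"x":3.16,"y":-1.97,"z":0,"spin":0,"grip":0},{"x":3.16,"y":-1.97,"z":0,"spin":0,"grip":0},{"x":3.16,"y":-1.97,"z":0,"spin":0,"grip":0},{"x":3.16,"y":-1.97,"z":0,"spin":0,"grip":0},{"x":3.16,"y":-1.97,"z":0,"spin":0,"grip":0},{"x":3.16,"y":-1.97,"z":0,"spin":0,"grip":0},{"x":3.16,"y":-1.97,"z":0,"spin":0,"grip":0},{"x":3.16,"y":-1.97,"z":0,"spin":0,"grip":0.5},{"x":3.16,"y":-1.97,"z":0,"spin":0,"grip":0.5},{"x":0,"y":0,"z":0,"spin":0.11,"grip":0.5},{"x":0,"y":0,"z":0,"spin":0.116,"grip":0.5},{"x":0,"y":0,"z":0,"spin":0,"grip":0.5}]' 20
python3 -c "
from h import *
togo(528,-197,120,.085)"
```

```text
clock: 1.92
eef_pos: [528.4, -196.4, 231.2]
tcp_rot: [-3.142, 0.0, 0.081]
contact_force: [0.2, -0.1, -0.3]
opening: 0.502
grasp_force: 0.0
clk 1.92 pos [ 528.4 -196.4  231.2] rot [-3.142  0.     0.081] q [-0.36  0.26  1.77 -0.    1.12  1.13] F [ 0.17 -0.06 -0.33] T [ 0.04 -0.03 -0.01] open 0.502 grip 0.0
tool cm [-0.045  0.056 11.12 ] spin -0.004
```

```bash

python3 -m jog '[{"x":0,"y":0,"z":3.5,"spin":0,"grip":0.5},{"x":0,"y":0,"z":3.5,"spin":0,"grip":0.5},{"x":0,"y":0,"z":3.5,"spin":0,"grip":0.5},{"x":0,"y":0,"z":3.5,"spin":0,"grip":0.5},{"x":0,"y":0,"z":2,"spin":0,"grip":0.5},{"x":0,"y":0,"z":1.5,"spin":0,"grip":0.5},{"x":0,"y":0,"z":0,"spin":0,"grip":0.5}]' 20
python3 -m jog '[{"x":0,"y":0,"z":0,"spin":0,"grip":0.7},{"x":0,"y":0,"z":0,"spin":0,"grip":0.75},{"x":0,"y":0,"z":0,"spin":0,"grip":0.8},{"x":0,"y":0,"z":0,"spin":0,"grip":0.85},{"x":0,"y":0,"z":0,"spin":0,"grip":0.85}]' 20
python3 - <<'E'
from h import *
togo(528,-197,54,.085)
t=grab_frame("top");s=grab_frame("scene")
a=cv2.resize(t["pixels"][145:205,275:355],(400,300),interpolation=cv2.INTER_NEAREST)
b=cv2.resize(s["pixels"][220:280,185:265],(400,300),interpolation=cv2.INTER_NEAREST)
cv2.imwrite("pics/g1.png",np.hstack([a,b]))
E
```

```text
clock: 2.5
eef_pos: [525.6, -196.8, 53.2]
tcp_rot: [-3.139, 0.005, 0.088]
contact_force: [-0.9, -0.3, 0.7]
opening: 0.502
grasp_force: 0.0
clock: 2.92
eef_pos: [528.9, -197.7, 57.8]
tcp_rot: [3.14, -0.002, 0.085]
contact_force: [-1.2, -0.9, 8.2]
opening: 0.183
grasp_force: 21.7
clk 2.92 pos [ 528.9 -197.7   57.8] rot [ 3.14e+00 -2.00e-03  8.50e-02] q [-0.36  0.48  1.89 -0.    0.76  1.13] F [-1.18 -0.92  8.2 ] T [-0.12  0.18 -0.  ] open 0.183 grip 21.7
tool cm [-0.088 -0.076  0.375] spin 0.0
```

View pics/g1.png

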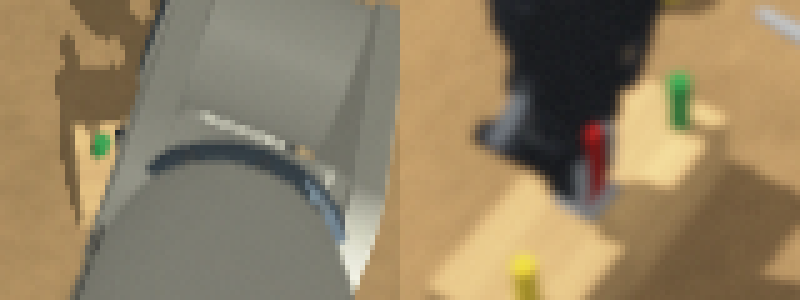

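The handle is between the pads (opening 15.6 mm, red visible beside the finger at about (597,160) in the crop). Its y is now centred, so I'll turn 90° and grip across x.

```bash

python3 -m jog '[{"x":0,"y":0,"z":0,"spin":0,"grip":0.5},{"x":0,"y":0,"z":0,"spin":0,"grip":0.5},{"x":0,"y":0,"z":0,"spin":0,"grip":0.45},{"x":0,"y":0,"z":-0.3,"spin":-0.12,"grip":0.4},{"x":0,"y":0,"z":0,"spin":-0.12,"grip":0.4},{"x":0,"y":0,"z":0,"spin":-0.12,"grip":0.4},{"x":0,"y":0,"z":0,"spin":-0.12,"grip":0.4},{"x":0,"y":0,"z":0,"spin":-0.12,"grip":0.4},{"x":0,"y":0,"z":0,"spin":-0.12,"grip":0.4},{"x":0,"y":0,"z":0,"spin":-0.12,"grip":0.4},{"x":0,"y":0,"z":0,"spin":-0.12,"grip":0.4},{"x":0,"y":0,"z":0,"spin":-0.12,"grip":0.4},{"x":0,"y":0,"z":0,"spin":-0.12,"grip":0.4},{"x":0,"y":0,"z":0,"spin":-0.12,"grip":0.4},{"x":0,"y":0,"z":0,"spin":-0.12,"grip":0.4},{"x":0,"y":0,"z":0,"spin":-0.12,"grip":0.4},{"x":0,"y":0,"z":0,"spin":0,"grip":0.4},{"x":0,"y":0,"z":0,"spin":0,"grip":0.4}]' 20
python3 -c "
from h import *
togo(528,-197.7,55,1.656)"
```

```text
clock: 4.52
eef_pos: [527.9, -197.1, 59.2]
tcp_rot: [-3.141, -0.0, 1.641]
contact_force: [0.0, 0.5, 0.5]
opening: 0.6
grasp_force: 0.0
clk 4.52 pos [ 527.9 -197.1   59.2] rot [-3.141 -0.     1.641] q [-0.36  0.48  1.89  0.    0.77 -0.43] F [0.   0.46 0.45] T [-0.    0.04 -0.02] open 0.6 grip 0.0
tool cm [-0.057  0.002  0.422] spin -0.015
```

```bash

python3 -m jog '[{"x":-0.06,"y":0,"z":0.3,"spin":-0.015,"grip":0.5},{"x":0,"y":0,"z":0,"spin":0,"grip":0.7},{"x":0,"y":0,"z":0,"spin":0,"grip":0.8},{"x":0,"y":0,"z":0,"spin":0,"grip":0.9},{"x":0,"y":0,"z":0,"spin":0,"grip":0.9}]' 30
python3 -m jog '[{"x":0,"y":0,"z":0,"spin":0,"grip":1},{"x":0,"y":0,"z":0,"spin":0,"grip":1},{"x":0,"y":0,"z":0,"spin":0,"grip":1}]' 100
python3 -c "
from h import *
togo(528,-197.7,55,1.656)"
```

```text
clock: 4.93
eef_pos: [528.0, -197.7, 56.2]
tcp_rot: [-3.141, -0.0, 1.659]
contact_force: [0.2, -0.1, -1.2]
opening: 0.186
grasp_force: 30.3
clock: 5.18
eef_pos: [528.1, -197.8, 56.3]
tcp_rot: [3.142, 0.0, 1.66]
contact_force: [-0.1, 0.4, 0.2]
opening: 0.176
grasp_force: 97.4
clk 5.18 pos [ 528.1 -197.8   56.3] rot [3.142 0.    1.66 ] q [-0.36  0.48  1.89 -0.    0.76 -0.45] F [-0.07  0.44  0.24] T [ 0.06  0.03 -0.02] open 0.176 grip 97.4
tool cm [ 0.009 -0.005  0.133] spin 0.004
```

```bash

python3 -m jog '[{"x":0,"y":0,"z":-1,"spin":0,"grip":1},{"x":0,"y":0,"z":-2,"spin":0,"grip":1},{"x":0,"y":0,"z":-2.5,"spin":0,"grip":1},{"x":0,"y":0,"z":-2.5,"spin":0,"grip":1},{"x":0,"y":0,"z":-2.5,"spin":0,"grip":1},{"x":0,"y":0,"z":0,"spin":0,"grip":1}]'
python3 -m jog '[{"x":1.5,"y":0.2,"z":0,"spin":0,"grip":1},{"x":3,"y":0.35,"z":0,"spin":0,"grip":1},{"x":3.3,"y":0.4,"z":0,"spin":0,"grip":1},{"x":3.3,"y":0.4,"z":0,"spin":0,"grip":1},{"x":3.3,"y":0.4,"z":0,"spin":0,"grip":1},{"x":3.3,"y":0.4,"z":0,"spin":0,"grip":1},{"x":3.3,"y":0.4,"z":0,"spin":0,"grip":1},{"x":3.3,"y":0.4,"z":0,"spin":0,"grip":1},{"x":3,"y":0.35,"z":0,"spin":0.02,"grip":1},{"x":2,"y":0.3,"z":0,"spin":0.02,"grip":1},{"x":1.6,"y":0.2,"z":0,"spin":0.02,"grip":1},{"x":0,"y":0,"z":0,"spin":0,"grip":1},{"x":0,"y":0,"z":0,"spin":0,"grip":1},{"x":0,"y":0,"z":0,"spin":0,"grip":1}]'
python3 -c "
from h import *
togo(537.2,120.5,116,1.599)"
```

```text
clock: 5.68
eef_pos: [530.6, -198.8, 166.7]
tcp_rot: [3.135, 0.003, 1.66]
contact_force: [0.8, -1.0, -0.1]
opening: 0.173
grasp_force: 97.9
clock: 6.85
eef_pos: [539.1, 112.8, 161.1]
tcp_rot: [-3.141, 0.0, 1.601]
contact_force: [-0.2, 1.1, -2.1]
opening: 0.169
grasp_force: 97.8
clk 6.85 pos [539.1 112.8 161.1] rot [-3.141  0.     1.601] q [ 0.2   0.32  1.86 -0.    0.97  0.17] F [-0.24  1.1  -2.07] T [-0.01 -0.02 -0.  ] open 0.169 grip 97.8
tool cm [ 0.778 -0.159  4.508] spin 0.002
```

```bash

python3 -m jog '[{"x":0.4,"y":-0.08,"z":1,"spin":0,"grip":1},{"x":0.38,"y":-0.08,"z":1.5,"spin":0,"grip":1},{"x":0,"y":0,"z":1.3,"spin":0,"grip":1},{"x":0,"y":0,"z":0.6,"spin":0,"grip":1},{"x":0,"y":0,"z":0,"spin":0,"grip":1},{"x":0,"y":0,"z":0,"spin":0,"grip":1}]'
python3 - <<'E'
from h import *
togo(537.2,120.5,112,1.599)
t=grab_frame("top");s=grab_frame("scene")
a=cv2.resize(t["pixels"][145:205,180:260],(400,300),interpolation=cv2.INTER_CUBIC)
b=cv2.resize(s["pixels"][155:215,265:345],(800,600),interpolation=cv2.INTER_CUBIC)
cv2.imwrite("pics/g2.png",b)
p=sense()["eef_pos"];tip=[p[0],p[1],p[2]-43.3]
print("tip px exp",(px(s,tip)-[265,155])*10, "slot",(px(s,[[548.2,120.8,68],[532.2,120.4,68],[564.2,121.2,68]])-[265,155])*10)
E
```

```text
clock: 7.35
eef_pos: [537.4, 120.6, 116.9]
tcp_rot: [-3.141, 0.0, 1.599]
contact_force: [0.5, 0.2, -1.0]
opening: 0.17
grasp_force: 97.9
clk 7.35 pos [537.4 120.6 116.9] rot [-3.141  0.     1.599] q [ 0.22  0.38  1.89 -0.    0.87  0.19] F [ 0.5   0.15 -1.04] T [ 0.04  0.   -0.01] open 0.17 grip 97.9
tool cm [-0.004 -0.021  0.491] spin 0.0
tip px exp [[265.21479473 297.37187901]] slot [[291.99866338 327.21139387]
 [245.96344111 306.42223307]
 [338.56401608 348.2399576 ]]
```

View pics/g2.png

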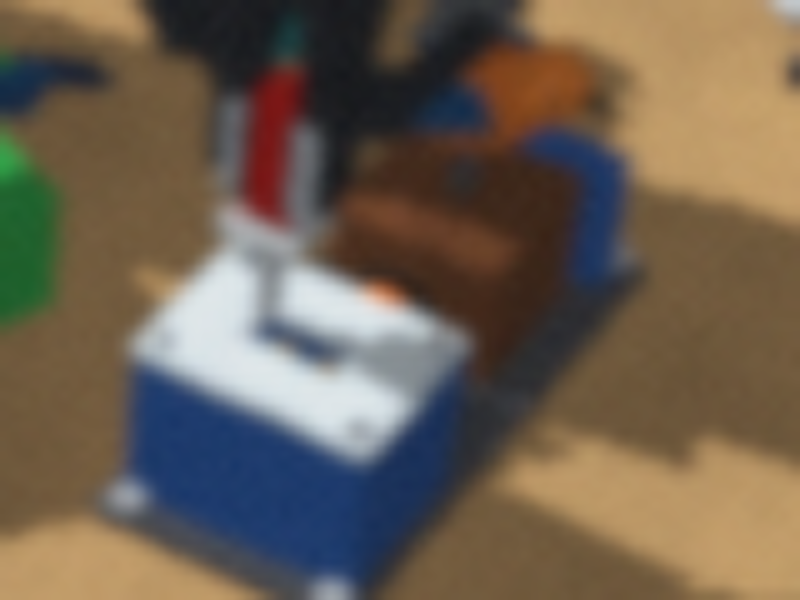

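The bar stands with its blade tip at about (265,315), over the near end of the slot (255–345, 325–355 in the crop). It is in line with the slot, so I'll lower gently.

```bash

for i in 1; do python3 -m jog '[{"x":0,"y":0,"z":0.25,"spin":0,"grip":1},{"x":0,"y":0,"z":0.25,"spin":0,"grip":1},{"x":0,"y":0,"z":0.2,"spin":0,"grip":1},{"x":0,"y":0,"z":0,"spin":0,"grip":1}]'; done
```

```text
clock: 7.78
eef_pos: [537.4, 121.0, 110.0]
tcp_rot: [-3.141, 0.0, 1.6]
contact_force: [-0.2, -0.1, -1.5]
opening: 0.175
grasp_force: 97.9
```

```bash

python3 -m jog '[{"x":0,"y":0,"z":0.2,"spin":0,"grip":1},{"x":0,"y":0,"z":0.2,"spin":0,"grip":1},{"x":0,"y":0,"z":0,"spin":0,"grip":1}]'
python3 -m jog '[{"x":0,"y":0,"z":0.15,"spin":0,"grip":1},{"x":0,"y":0,"z":0.15,"spin":0,"grip":1},{"x":0,"y":0,"z":0,"spin":0,"grip":1}]'

```

```text
clock: 8.03
eef_pos: [537.4, 121.1, 105.9]
tcp_rot: [-3.141, 0.0, 1.6]
contact_force: [0.1, -0.3, -1.4]
opening: 0.174
grasp_force: 97.9
clock: 8.28
eef_pos: [537.5, 121.0, 103.0]
tcp_rot: [-3.141, 0.0, 1.6]
contact_force: [-0.5, 0.1, -0.7]
opening: 0.174
grasp_force: 97.9
```

```bash

python3 -m jog '[{"x":0,"y":0,"z":0.15,"spin":0,"grip":1},{"x":0,"y":0,"z":0.15,"spin":0,"grip":1},{"x":0,"y":0,"z":0,"spin":0,"grip":1}]'
python3 -m jog '[{"x":0,"y":0,"z":0.15,"spin":0,"grip":1},{"x":0,"y":0,"z":0.12,"spin":0,"grip":1},{"x":0,"y":0,"z":0,"spin":0,"grip":1}]'

```

```text
clock: 8.53
eef_pos: [537.5, 121.0, 100.0]
tcp_rot: [-3.141, 0.0, 1.6]
contact_force: [-0.2, 0.6, -0.5]
opening: 0.172
grasp_force: 97.9
clock: 8.78
eef_pos: [537.5, 121.0, 97.3]
tcp_rot: [-3.141, 0.0, 1.6]
contact_force: [-0.6, -0.0, -0.8]
opening: 0.172
grasp_force: 97.9
```

```bash

for k in 1; do python3 -m jog '[{"x":0,"y":0.15,"z":0,"spin":0,"grip":1},{"x":0,"y":0.15,"z":0,"spin":0,"grip":1},{"x":0,"y":0.1,"z":0,"spin":0,"grip":1},{"x":0,"y":0,"z":0,"spin":0,"grip":1}]'; done
python3 -m jog '[{"x":0,"y":0.15,"z":0,"spin":0,"grip":1},{"x":0,"y":0.15,"z":0,"spin":0,"grip":1},{"x":0,"y":0.1,"z":0,"spin":0,"grip":1},{"x":0,"y":0,"z":0,"spin":0,"grip":1}]'
python3 -m jog '[{"x":0,"y":0.15,"z":0,"spin":0,"grip":1},{"x":0,"y":0.15,"z":0,"spin":0,"grip":1},{"x":0,"y":0.1,"z":0,"spin":0,"grip":1},{"x":0,"y":0,"z":0,"spin":0,"grip":1}]'
```

```text
clock: 9.12
eef_pos: [541.1, 121.1, 97.5]
tcp_rot: [-3.14, 0.0, 1.6]
contact_force: [-3.4, -0.3, 0.8]
opening: 0.174
grasp_force: 98.2
clock: 9.45
eef_pos: [545.9, 121.3, 97.6]
tcp_rot: [3.141, 0.0, 1.6]
contact_force: [-2.4, -0.5, -0.4]
opening: 0.174
grasp_force: 98.2
clock: 9.78
eef_pos: [549.9, 121.4, 97.6]
tcp_rot: [3.141, -0.0, 1.6]
contact_force: [-3.5, -0.1, -0.4]
opening: 0.173
grasp_force: 98.2
```

```bash

python3 -m jog '[{"x":0,"y":0.1,"z":0,"spin":0,"grip":1},{"x":0,"y":0.1,"z":0,"spin":0,"grip":1},{"x":0,"y":0.1,"z":0,"spin":0,"grip":1},{"x":0,"y":0,"z":0,"spin":0,"grip":1}]'
python3 -m jog '[{"x":0,"y":0.1,"z":0,"spin":0,"grip":1},{"x":0,"y":0.1,"z":0,"spin":0,"grip":1},{"x":0,"y":0.1,"z":0,"spin":0,"grip":1},{"x":0,"y":0,"z":0,"spin":0,"grip":1}]'
```

```text
clock: 10.12
eef_pos: [552.6, 121.5, 97.4]
tcp_rot: [-3.141, 0.0, 1.6]
contact_force: [-3.9, -0.3, -1.4]
opening: 0.17
grasp_force: 97.9
clock: 10.45
eef_pos: [555.7, 121.6, 97.5]
tcp_rot: [-3.141, 0.0, 1.6]
contact_force: [-3.9, -0.4, -1.6]
opening: 0.177
grasp_force: 97.9
```

```bash

python3 -m jog '[{"x":0,"y":-0.1,"z":-0.1,"spin":0,"grip":1},{"x":0,"y":0,"z":-0.5,"spin":0,"grip":1},{"x":0,"y":0,"z":-0.6,"spin":0,"grip":1},{"x":0,"y":0,"z":0,"spin":0,"grip":1},{"x":0,"y":-0.5,"z":0,"spin":0,"grip":1},{"x":0,"y":-0.5,"z":0,"spin":0,"grip":1},{"x":0,"y":-0.5,"z":0,"spin":0,"grip":1},{"x":0,"y":0,"z":0,"spin":0,"grip":1},{"x":0,"y":0,"z":0,"spin":0,"grip":1}]'
python3 -m jog '[{"x":0,"y":0,"z":0.2,"spin":0,"grip":1},{"x":0,"y":0,"z":0.2,"spin":0,"grip":1},{"x":0,"y":0,"z":0.2,"spin":0,"grip":1},{"x":0,"y":0,"z":0,"spin":0,"grip":1}]'
```

```text
clock: 11.2
eef_pos: [539.1, 121.1, 109.5]
tcp_rot: [-3.141, 0.0, 1.6]
contact_force: [0.7, 0.2, -0.6]
opening: 0.17
grasp_force: 98.0
clock: 11.53
eef_pos: [539.4, 121.0, 103.0]
tcp_rot: [-3.141, 0.0, 1.6]
contact_force: [-0.1, -1.0, -0.7]
opening: 0.176
grasp_force: 98.0
```

Clear of the teeth. I'll finish lowering and make the second push, feeling as I go.

```bash

python3 -m jog '[{"x":0,"y":0,"z":0.2,"spin":0,"grip":1},{"x":0,"y":0,"z":0.2,"spin":0,"grip":1},{"x":0,"y":0,"z":0.17,"spin":0,"grip":1},{"x":0,"y":0,"z":0,"spin":0,"grip":1}]'
python3 -m jog '[{"x":0,"y":0.15,"z":0,"spin":0,"grip":1},{"x":0,"y":0.15,"z":0,"spin":0,"grip":1},{"x":0,"y":0.1,"z":0,"spin":0,"grip":1},{"x":0,"y":0,"z":0,"spin":0,"grip":1}]'
python3 -m jog '[{"x":0,"y":0.1,"z":0,"spin":0,"grip":1},{"x":0,"y":0.1,"z":0,"spin":0,"grip":1},{"x":0,"y":0,"z":0,"spin":0,"grip":1}]'
```

```text
clock: 11.87
eef_pos: [539.4, 121.1, 97.4]
tcp_rot: [-3.141, 0.0, 1.6]
contact_force: [0.6, -0.3, -0.7]
opening: 0.173
grasp_force: 98.0
clock: 12.2
eef_pos: [543.2, 121.2, 97.8]
tcp_rot: [-3.14, 0.0, 1.6]
contact_force: [-3.2, -0.1, 0.6]
opening: 0.169
grasp_force: 98.3
clock: 12.45
eef_pos: [545.7, 121.3, 97.9]
tcp_rot: [-3.142, 0.0, 1.6]
contact_force: [-2.1, -0.5, -0.2]
opening: 0.175
grasp_force: 98.3
```

```bash

python3 -m jog '[{"x":0,"y":0.1,"z":0,"spin":0,"grip":1},{"x":0,"y":0.1,"z":0,"spin":0,"grip":1},{"x":0,"y":0,"z":0,"spin":0,"grip":1}]'
python3 -m jog '[{"x":0,"y":0.1,"z":0,"spin":0,"grip":1},{"x":0,"y":0.1,"z":0,"spin":0,"grip":1},{"x":0,"y":0,"z":0,"spin":0,"grip":1}]'
```

```text
clock: 12.7
eef_pos: [547.8, 121.3, 97.9]
tcp_rot: [-3.142, 0.0, 1.6]
contact_force: [-2.5, -0.0, 1.3]
opening: 0.168
grasp_force: 98.2
clock: 12.95
eef_pos: [549.8, 121.4, 97.9]
tcp_rot: [3.142, 0.0, 1.6]
contact_force: [-3.6, -0.4, -0.1]
opening: 0.174
grasp_force: 98.2
```

```bash

python3 -m jog '[{"x":0,"y":0.1,"z":0,"spin":0,"grip":1},{"x":0,"y":0.1,"z":0,"spin":0,"grip":1},{"x":0,"y":0,"z":0,"spin":0,"grip":1}]'
python3 -m jog '[{"x":0,"y":0.1,"z":0,"spin":0,"grip":1},{"x":0,"y":0.1,"z":0,"spin":0,"grip":1},{"x":0,"y":0,"z":0,"spin":0,"grip":1}]'
```

```text
clock: 13.2
eef_pos: [551.7, 121.4, 97.8]
tcp_rot: [-3.141, 0.0, 1.6]
contact_force: [-4.0, 0.3, -0.8]
opening: 0.177
grasp_force: 98.1
clock: 13.45
eef_pos: [553.6, 121.5, 97.7]
tcp_rot: [-3.141, 0.0, 1.6]
contact_force: [-4.3, -0.3, -3.0]
opening: 0.169
grasp_force: 97.8
```

```bash

python3 -m jog '[{"x":0,"y":0.1,"z":0,"spin":0,"grip":1},{"x":0,"y":0.1,"z":0,"spin":0,"grip":1},{"x":0,"y":0,"z":0,"spin":0,"grip":1}]'
```

```text
clock: 13.7
eef_pos: [555.7, 121.6, 97.8]
tcp_rot: [-3.141, 0.0, 1.6]
contact_force: [-4.5, -0.1, -2.0]
opening: 0.169
grasp_force: 97.9
```

```bash

python3 -m jog '[{"x":0,"y":-0.1,"z":-0.1,"spin":0,"grip":1},{"x":0,"y":0,"z":-0.5,"spin":0,"grip":1},{"x":0,"y":0,"z":-0.6,"spin":0,"grip":1},{"x":0,"y":0,"z":0,"spin":0,"grip":1},{"x":0,"y":-0.5,"z":0,"spin":0,"grip":1},{"x":0,"y":-0.5,"z":0,"spin":0,"grip":1},{"x":0,"y":-0.5,"z":0,"spin":0,"grip":1},{"x":0,"y":0,"z":0,"spin":0,"grip":1},{"x":0,"y":0,"z":0,"spin":0,"grip":1}]'
python3 -m jog '[{"x":0,"y":0,"z":0.2,"spin":0,"grip":1},{"x":0,"y":0,"z":0.2,"spin":0,"grip":1},{"x":0,"y":0,"z":0.2,"spin":0,"grip":1},{"x":0,"y":0,"z":0,"spin":0,"grip":1}]'
```

```text
clock: 14.45
eef_pos: [539.1, 121.1, 109.8]
tcp_rot: [-3.141, 0.0, 1.6]
contact_force: [-0.1, -1.0, -1.3]
opening: 0.174
grasp_force: 98.0
clock: 14.78
eef_pos: [539.5, 121.1, 103.3]
tcp_rot: [-3.141, 0.0, 1.6]
contact_force: [0.3, 0.5, 0.3]
opening: 0.17
grasp_force: 98.0
```

```bash

python3 -m jog '[{"x":0,"y":0,"z":0.2,"spin":0,"grip":1},{"x":0,"y":0,"z":0.2,"spin":0,"grip":1},{"x":0,"y":0,"z":0.2,"spin":0,"grip":1},{"x":0,"y":0,"z":0,"spin":0,"grip":1}]'
python3 -m jog '[{"x":0,"y":0.1,"z":0,"spin":0,"grip":1},{"x":0,"y":0.1,"z":0,"spin":0,"grip":1},{"x":0,"y":0,"z":0,"spin":0,"grip":1}]'
```

```text
clock: 15.12
eef_pos: [539.4, 121.1, 97.4]
tcp_rot: [-3.141, 0.0, 1.6]
contact_force: [-0.4, -0.3, -1.2]
opening: 0.172
grasp_force: 98.0
clock: 15.37
eef_pos: [541.6, 121.2, 97.9]
tcp_rot: [-3.141, 0.0, 1.6]
contact_force: [-1.1, 0.0, -1.4]
opening: 0.173
grasp_force: 98.0
```

```bash

python3 -m jog '[{"x":0,"y":0.1,"z":0,"spin":0,"grip":1},{"x":0,"y":0.05,"z":0,"spin":0,"grip":1},{"x":0,"y":0,"z":0,"spin":0,"grip":1}]'
python3 -m jog '[{"x":0,"y":0.05,"z":0,"spin":0,"grip":1},{"x":0,"y":0.05,"z":0,"spin":0,"grip":1},{"x":0,"y":0,"z":0,"spin":0,"grip":1}]'
```

```text
clock: 15.62
eef_pos: [542.4, 121.2, 97.7]
tcp_rot: [-3.14, 0.0, 1.6]
contact_force: [-4.9, 1.0, 0.9]
opening: 0.176
grasp_force: 98.3
clock: 15.87
eef_pos: [544.1, 121.2, 97.9]
tcp_rot: [-3.141, 0.0, 1.6]
contact_force: [-5.4, -0.1, 0.8]
opening: 0.176
grasp_force: 98.3
```

```bash

python3 - <<'E'
from h import *
v=[]
for i in range(6):
    grab_frame("top"); s=sense(); v.append(np.r_[s["contact_force"],s["eef_pos"]])
v=np.array(v);print(v.mean(0).round(2),v[:,0].round(1))
E
python3 -m jog '[{"x":0,"y":0.03,"z":0,"spin":0,"grip":1},{"x":0,"y":0,"z":0,"spin":0,"grip":1}]'
python3 - <<'E'
from h import *
v=[]
for i in range(6):
    t=grab_frame("scene"); s=sense(); v.append(np.r_[s["contact_force"],s["eef_pos"]])
v=np.array(v);print(v.mean(0).round(2),v[:,0].round(1))
cv2.imwrite("pics/g3.png",cv2.resize(t["pixels"][150:210,270:350],(640,480),interpolation=cv2.INTER_CUBIC))
E
```

```text
[-4.3000e+00 -5.3000e-01  1.2200e+00  5.4411e+02  1.2121e+02  9.7890e+01] [-4.4 -3.9 -4.1 -4.1 -4.3 -4.9]
clock: 16.33
eef_pos: [544.5, 121.3, 97.9]
tcp_rot: [3.142, 0.0, 1.6]
contact_force: [-4.7, 0.3, 1.4]
opening: 0.173
grasp_force: 98.3
[-3.8400e+00 -4.0000e-01  9.1000e-01  5.4450e+02  1.2126e+02  9.7890e+01] [-3.7 -3.7 -4.1 -3.9 -3.6 -4. ]
```

View pics/g3.png

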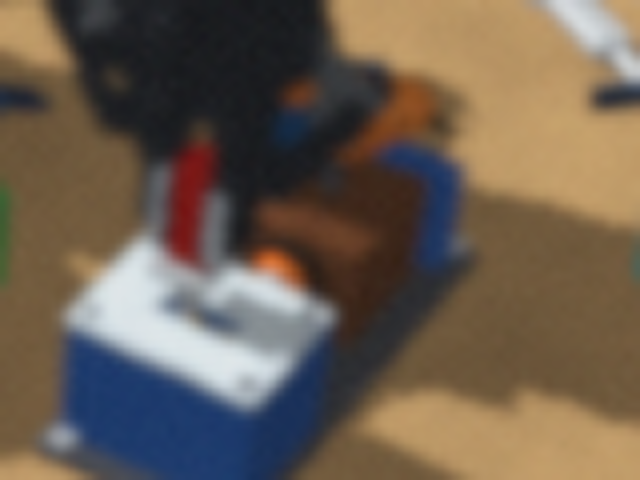

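The pad's orange rim at (275,265) is close to the plinth, which stands near the jaw. The force isn't climbing yet, so I'll continue in half-millimetre steps with averaged readings.

```bash
cat > feel.py <<'E'
from h import *
v=[]
for i in range(4):
    grab_frame("top"); s=sense(); v.append(np.r_[s["contact_force"],s["eef_pos"]])
print("AVG F,pos",np.mean(v,0).round(2))
E
python3 -m jog '[{"x":0,"y":0.05,"z":0,"spin":0,"grip":1},{"x":0,"y":0,"z":0,"spin":0,"grip":1}]' | grep contact; python3 feel.py
python3 -m jog '[{"x":0,"y":0.05,"z":0,"spin":0,"grip":1},{"x":0,"y":0,"z":0,"spin":0,"grip":1}]' | grep contact; python3 feel.py
```

```text
contact_force: [-3.5, 0.5, 0.6]
AVG F,pos [-3.5900e+00 -3.9000e-01  8.9000e-01  5.4503e+02  1.2129e+02  9.7900e+01]
contact_force: [-3.0, -0.8, 0.7]
AVG F,pos [-3.190e+00 -6.000e-02  8.500e-01  5.455e+02  1.213e+02  9.788e+01]
```

```bash

python3 -m jog '[{"x":0,"y":0.05,"z":0,"spin":0,"grip":1},{"x":0,"y":0,"z":0,"spin":0,"grip":1}]' | grep contact; python3 feel.py
python3 -m jog '[{"x":0,"y":0.05,"z":0,"spin":0,"grip":1},{"x":0,"y":0,"z":0,"spin":0,"grip":1}]' | grep contact; python3 feel.py
```

```text
contact_force: [-3.6, 0.0, 1.1]
AVG F,pos [-3.5800e+00 -2.8000e-01  1.0300e+00  5.4600e+02  1.2133e+02  9.7900e+01]
contact_force: [-3.0, 0.4, 0.6]
AVG F,pos [-4.3200e+00 -4.7000e-01  7.1000e-01  5.4650e+02  1.2132e+02  9.7900e+01]
```

```bash

python3 -m jog '[{"x":0,"y":0.05,"z":0,"spin":0,"grip":1},{"x":0,"y":0,"z":0,"spin":0,"grip":1}]' | grep contact; python3 feel.py
```

```text
contact_force: [-4.1, -0.5, 0.8]
AVG F,pos [-3.5600e+00  3.0000e-02  1.4800e+00  5.4695e+02  1.2135e+02  9.7890e+01]
```

```bash

python3 -m jog '[{"x":0,"y":0.05,"z":0,"spin":0,"grip":1},{"x":0,"y":0,"z":0,"spin":0,"grip":1}]' | grep contact; python3 feel.py
python3 -m jog '[{"x":0,"y":0.05,"z":0,"spin":0,"grip":1},{"x":0,"y":0,"z":0,"spin":0,"grip":1}]' | grep contact; python3 feel.py
```

```text
contact_force: [-4.4, 0.3, 1.3]
AVG F,pos [-4.0300e+00  6.0000e-02  1.0800e+00  5.4740e+02  1.2133e+02  9.7870e+01]
contact_force: [-4.7, -0.4, 1.0]
AVG F,pos [-4.3500e+00 -3.0000e-02  1.6400e+00  5.4792e+02  1.2136e+02  9.7880e+01]
```

```bash

python3 -m jog '[{"x":0,"y":0.05,"z":0,"spin":0,"grip":1},{"x":0,"y":0,"z":0,"spin":0,"grip":1}]' | grep contact; python3 feel.py
python3 -m jog '[{"x":0,"y":0.05,"z":0,"spin":0,"grip":1},{"x":0,"y":0,"z":0,"spin":0,"grip":1}]' | grep contact; python3 feel.py
```

```text
contact_force: [-4.2, -0.7, 1.8]
AVG F,pos [-4.0500e+00 -9.0000e-02  1.3800e+00  5.4846e+02  1.2136e+02  9.7870e+01]
contact_force: [-4.3, 0.8, 1.2]
AVG F,pos [-3.7600e+00 -2.6000e-01  9.8000e-01  5.4897e+02  1.2140e+02  9.7880e+01]
```

```bash

python3 -m jog '[{"x":0,"y":0.05,"z":0,"spin":0,"grip":1},{"x":0,"y":0,"z":0,"spin":0,"grip":1}]' | grep contact; python3 feel.py
python3 -m jog '[{"x":0,"y":0.05,"z":0,"spin":0,"grip":1},{"x":0,"y":0,"z":0,"spin":0,"grip":1}]' | grep contact; python3 feel.py
```

```text
contact_force: [-4.0, 0.1, 0.6]
AVG F,pos [-4.6100e+00 -1.1000e-01  1.3100e+00  5.4947e+02  1.2139e+02  9.7870e+01]
contact_force: [-4.0, 0.2, 0.7]
AVG F,pos [-3.8600e+00  3.0000e-02  8.1000e-01  5.4996e+02  1.2141e+02  9.7870e+01]
```

```bash

python3 -m jog '[{"x":0,"y":0.05,"z":0,"spin":0,"grip":1},{"x":0,"y":0,"z":0,"spin":0,"grip":1}]' | grep contact; python3 feel.py
python3 -m jog '[{"x":0,"y":0.05,"z":0,"spin":0,"grip":1},{"x":0,"y":0,"z":0,"spin":0,"grip":1}]' | grep contact; python3 feel.py
```

```text
contact_force: [-3.7, 0.1, 0.7]
AVG F,pos [-4.2300e+00  2.8000e-01  1.0000e-01  5.5046e+02  1.2143e+02  9.7860e+01]
contact_force: [-3.9, 1.1, -0.4]
AVG F,pos [-4.4100e+00 -4.4000e-01 -5.0000e-01  5.5093e+02  1.2144e+02  9.7840e+01]
```

```bash

python3 -m jog '[{"x":0,"y":0.05,"z":0,"spin":0,"grip":1},{"x":0,"y":0,"z":0,"spin":0,"grip":1}]' | grep contact; python3 feel.py
python3 -m jog '[{"x":0,"y":0.05,"z":0,"spin":0,"grip":1},{"x":0,"y":0,"z":0,"spin":0,"grip":1}]' | grep contact; python3 feel.py
```

```text
contact_force: [-5.1, 0.2, -0.0]
AVG F,pos [-3.8100e+00 -2.3000e-01 -3.8000e-01  5.5140e+02  1.2144e+02  9.7820e+01]
contact_force: [-3.9, 0.4, -1.4]
AVG F,pos [-4.5500e+00 -2.6000e-01 -1.0100e+00  5.5189e+02  1.2146e+02  9.7810e+01]
```

```bash

python3 -m jog '[{"x":0,"y":0.05,"z":0,"spin":0,"grip":1},{"x":0,"y":0.03,"z":0,"spin":0,"grip":1},{"x":0,"y":0,"z":0,"spin":0,"grip":1}]' | grep contact; python3 feel.py
```

```text
contact_force: [-5.1, 0.5, -1.4]
AVG F,pos [-4.4600e+00  2.8000e-01 -1.9500e+00  5.5265e+02  1.2148e+02  9.7800e+01]
```

```bash

python3 -m jog '[{"x":0,"y":0.05,"z":0,"spin":0,"grip":1},{"x":0,"y":0.03,"z":0,"spin":0,"grip":1},{"x":0,"y":0,"z":0,"spin":0,"grip":1}]' | grep contact; python3 feel.py
```

```text
contact_force: [-4.7, -0.6, -2.8]
AVG F,pos [-4.690e+00 -8.000e-02 -2.820e+00  5.534e+02  1.215e+02  9.779e+01]
```

```bash

python3 -m jog '[{"x":0,"y":0.05,"z":0,"spin":0,"grip":1},{"x":0,"y":0.03,"z":0,"spin":0,"grip":1},{"x":0,"y":0,"z":0,"spin":0,"grip":1}]' | grep contact; python3 feel.py
```

```text
contact_force: [-5.9, -0.3, -3.0]
AVG F,pos [-5.2900e+00 -2.3000e-01 -2.8200e+00  5.5398e+02  1.2149e+02  9.7720e+01]
```

```bash

python3 -m jog '[{"x":0,"y":0.05,"z":0,"spin":0,"grip":1},{"x":0,"y":0.03,"z":0,"spin":0,"grip":1},{"x":0,"y":0,"z":0,"spin":0,"grip":1}]' | grep contact; python3 feel.py
```

```text
contact_force: [-6.0, 0.4, -2.9]
AVG F,pos [-6.4100e+00  1.0000e-01 -2.6600e+00  5.5448e+02  1.2149e+02  9.7620e+01]
```

```bash

python3 -m jog '[{"x":0,"y":0.05,"z":0,"spin":0,"grip":1},{"x":0,"y":0.03,"z":0,"spin":0,"grip":1},{"x":0,"y":0,"z":0,"spin":0,"grip":1}]' | grep contact; python3 feel.py
```

```text
contact_force: [-6.9, 0.3, -2.6]
AVG F,pos [-7.4500e+00  2.7000e-01 -2.6600e+00  5.5498e+02  1.2150e+02  9.7490e+01]
```

```bash

python3 -m jog '[{"x":0,"y":0.05,"z":0,"spin":0,"grip":1},{"x":0,"y":0.0,"z":0,"spin":0,"grip":1}]' | grep contact; python3 feel.py
```

```text
contact_force: [-6.6, 0.5, -2.1]
AVG F,pos [-7.0100e+00  1.9000e-01 -2.3500e+00  5.5532e+02  1.2150e+02  9.7470e+01]
```

```bash

python3 -m jog '[{"x":0,"y":0.05,"z":0,"spin":0,"grip":1},{"x":0,"y":0.03,"z":0,"spin":0,"grip":1},{"x":0,"y":0,"z":0,"spin":0,"grip":1}]' | grep contact; python3 feel.py
```

```text
contact_force: [-8.2, -0.6, -2.8]
AVG F,pos [-7.4800e+00  5.0000e-01 -2.6700e+00  5.5583e+02  1.2150e+02  9.7360e+01]
```

```bash

python3 -m jog '[{"x":0,"y":0.04,"z":0,"spin":0,"grip":1},{"x":0,"y":0,"z":0,"spin":0,"grip":1}]' | grep contact; python3 feel.py
```

```text
contact_force: [-8.0, 0.9, -2.3]
AVG F,pos [-8.4700e+00  2.7000e-01 -2.3200e+00  5.5612e+02  1.2149e+02  9.7350e+01]
```

The wheel now takes 8.0–8.5 N against about 4.3 N when free, clearly stiffer and close to double, so I'll stop here. Next I'll back off, lift out and return to the block.

```bash

python3 -m jog '[{"x":0,"y":-0.2,"z":0,"spin":0,"grip":1},{"x":0,"y":-0.05,"z":-0.2,"spin":0,"grip":1},{"x":0,"y":0,"z":-0.6,"spin":0,"grip":1},{"x":0,"y":0,"z":-1.2,"spin":0,"grip":1},{"x":0,"y":0,"z":-2,"spin":0,"grip":1},{"x":0,"y":0,"z":-2,"spin":0,"grip":1},{"x":0,"y":0,"z":-1,"spin":0,"grip":1},{"x":0,"y":0,"z":0,"spin":0,"grip":1}]'
python3 -c "
from h import *
togo(528.1,-197.8,110,1.66)"
```

```text
clock: 26.23
eef_pos: [557.7, 122.0, 171.5]
tcp_rot: [3.135, -0.001, 1.6]
contact_force: [0.6, 1.1, -1.2]
opening: 0.17
grasp_force: 98.3
clk 26.23 pos [557.7 122.  171.5] rot [ 3.135e+00 -1.000e-03  1.600e+00] q [ 0.21  0.33  1.81 -0.    0.99  0.18] F [ 0.61  1.1  -1.22] T [-0.01 -0.01 -0.  ] open 0.17 grip 98.3
tool cm [-31.89   -3.924   6.091] spin -0.06
```

```bash

python3 -m jog '[{"x":-1.5,"y":-0.2,"z":0,"spin":0,"grip":1},{"x":-3,"y":-0.37,"z":0,"spin":0,"grip":1},{"x":-3.3,"y":-0.4,"z":0,"spin":0,"grip":1},{"x":-3.3,"y":-0.4,"z":0,"spin":0,"grip":1},{"x":-3.3,"y":-0.4,"z":0,"spin":0,"grip":1},{"x":-3.3,"y":-0.4,"z":0,"spin":0,"grip":1},{"x":-3.3,"y":-0.4,"z":0,"spin":0,"grip":1},{"x":-3.3,"y":-0.4,"z":0,"spin":0,"grip":1},{"x":-3,"y":-0.4,"z":0,"spin":0,"grip":1},{"x":-2,"y":-0.3,"z":0,"spin":0,"grip":1},{"x":-1.5,"y":-0.2,"z":0,"spin":0,"grip":1},{"x":0,"y":0,"z":0,"spin":-0.03,"grip":1},{"x":0,"y":0,"z":0,"spin":-0.03,"grip":1},{"x":0,"y":0,"z":0,"spin":0,"grip":1}]'
python3 -c "
from h import *
togo(528.1,-197.8,110,1.66)"
```

```text
clock: 27.4
eef_pos: [525.2, -187.9, 167.3]
tcp_rot: [-3.141, -0.0, 1.66]
contact_force: [0.2, -0.3, -1.2]
opening: 0.173
grasp_force: 98.2
clk 27.40 pos [ 525.2 -187.9  167.3] rot [-3.141 -0.     1.66 ] q [-0.35  0.32  1.84 -0.    0.98 -0.44] F [ 0.18 -0.33 -1.25] T [ 0.01 -0.04 -0.02] open 0.173 grip 98.2
tool cm [-1.012  0.203  5.731] spin 0.0
```

```bash

python3 -m jog '[{"x":-0.5,"y":0.1,"z":1,"spin":0,"grip":1},{"x":-0.51,"y":0.1,"z":2,"spin":0,"grip":1},{"x":0,"y":0,"z":2,"spin":0,"grip":1},{"x":0,"y":0,"z":1.5,"spin":0,"grip":1},{"x":0,"y":0,"z":0.6,"spin":0,"grip":1},{"x":0,"y":0,"z":0,"spin":0,"grip":1},{"x":0,"y":0,"z":0,"spin":0,"grip":1}]'
python3 -c "
from h import *
togo(528.1,-197.8,57,1.66)"
```

```text
clock: 27.98
eef_pos: [528.3, -197.2, 96.6]
tcp_rot: [-3.141, -0.0, 1.66]
contact_force: [-0.3, 0.3, -0.2]
opening: 0.176
grasp_force: 98.2
clk 27.98 pos [ 528.3 -197.2   96.6] rot [-3.141 -0.     1.66 ] q [-0.36  0.42  1.87 -0.    0.84 -0.45] F [-0.29  0.3  -0.16] T [ 0.01 -0.04  0.03] open 0.176 grip 98.2
tool cm [-0.055 -0.027  3.965] spin -0.0
```

```bash

python3 -m jog '[{"x":-0.05,"y":-0.02,"z":0.4,"spin":0,"grip":1},{"x":0,"y":0,"z":0.5,"spin":0,"grip":1},{"x":0,"y":0,"z":0.5,"spin":0,"grip":1},{"x":0,"y":0,"z":0,"spin":0,"grip":1}]'
python3 -m jog '[{"x":0,"y":0,"z":0.5,"spin":0,"grip":1},{"x":0,"y":0,"z":0.5,"spin":0,"grip":1},{"x":0,"y":0,"z":0.5,"spin":0,"grip":1},{"x":0,"y":0,"z":0.4,"spin":0,"grip":1},{"x":0,"y":0,"z":0.3,"spin":0,"grip":1},{"x":0,"y":0,"z":0,"spin":0,"grip":1}]'
```

```text
clock: 28.32
eef_pos: [527.7, -197.6, 82.2]
tcp_rot: [-3.141, -0.0, 1.66]
contact_force: [-0.6, 1.0, -1.8]
opening: 0.173
grasp_force: 98.2
clock: 28.82
eef_pos: [527.6, -197.7, 60.0]
tcp_rot: [-3.14, -0.001, 1.66]
contact_force: [0.2, -1.3, -1.9]
opening: 0.174
grasp_force: 98.2
```

```bash

python3 -m jog '[{"x":0,"y":0,"z":0.2,"spin":0,"grip":1},{"x":0,"y":0,"z":0.1,"spin":0,"grip":1},{"x":0,"y":0,"z":0,"spin":0,"grip":1},{"x":0,"y":0,"z":0,"spin":0,"grip":1}]'
python3 -m jog '[{"x":0,"y":0,"z":0.08,"spin":0,"grip":1},{"x":0,"y":0,"z":0,"spin":0,"grip":1},{"x":0,"y":0,"z":0,"spin":0,"grip":1}]'
```

```text
clock: 29.15
eef_pos: [528.2, -197.9, 58.0]
tcp_rot: [3.141, 0.0, 1.66]
contact_force: [1.3, 0.6, -0.8]
opening: 0.172
grasp_force: 98.2
clock: 29.4
eef_pos: [528.1, -197.9, 57.2]
tcp_rot: [3.141, 0.0, 1.66]
contact_force: [0.6, -0.0, -1.0]
opening: 0.179
grasp_force: 98.2
```

```bash

python3 -m jog '[{"x":0,"y":0,"z":0.1,"spin":0,"grip":1},{"x":0,"y":0,"z":0.05,"spin":0,"grip":1},{"x":0,"y":0,"z":0,"spin":0,"grip":1},{"x":0,"y":0,"z":0,"spin":0,"grip":1}]'
```

```text
clock: 29.73
eef_pos: [528.3, -197.9, 56.3]
tcp_rot: [3.141, 0.0, 1.66]
contact_force: [-2.0, 0.7, 7.4]
opening: 0.173
grasp_force: 99.8
```

Seated: the arm feels 7 N upward at the original height. I'll ease the grip, open and lift clear.

```bash

python3 -m jog '[{"x":0,"y":0,"z":-0.05,"spin":0,"grip":0.75},{"x":0,"y":0,"z":0,"spin":0,"grip":0.6},{"x":0,"y":0,"z":0,"spin":0,"grip":0.5},{"x":0,"y":0,"z":0,"spin":0,"grip":0.4},{"x":0,"y":0,"z":0,"spin":0,"grip":0.3},{"x":0,"y":0,"z":-1,"spin":0,"grip":0.3},{"x":0,"y":0,"z":-3,"spin":0,"grip":0.3},{"x":0,"y":0,"z":-4,"spin":0,"grip":0.3},{"x":0,"y":0,"z":-4,"spin":0,"grip":0.3},{"x":0,"y":0,"z":-4,"spin":0,"grip":0.3},{"x":-4,"y":0,"z":0,"spin":0,"grip":0.3},{"x":-4,"y":0,"z":0,"spin":0,"grip":0.3},{"x":-4,"y":0,"z":0,"spin":0,"grip":0.3},{"x":-4,"y":0,"z":0,"spin":0,"grip":0.3},{"x":-4,"y":0,"z":0,"spin":0,"grip":0.3},{"x":-4,"y":0,"z":0,"spin":0,"grip":0.3},{"x":0,"y":0,"z":0,"spin":0,"grip":0.3},{"x":0,"y":0,"z":0,"spin":0,"grip":0.3}]' 20
python3 - <<'E'
from h import *
t=grab_frame("top");s=grab_frame("scene")
def crop(f,x0,y0,w,h,W,H): return cv2.resize(f["pixels"][y0:y0+h,x0:x0+w],(W,H),interpolation=cv2.INTER_NEAREST)
a=crop(t,180,145,80,60,400,300);b=crop(t,280,145,80,60,400,300)
c=crop(s,265,150,80,60,400,300);d=crop(s,185,230,80,60,400,300)
cv2.imwrite("pics/e1.png",np.vstack([np.hstack([a,b]),np.hstack([c,d])]))
E
```

```text
clock: 31.23
eef_pos: [548.9, -438.9, 216.1]
tcp_rot: [-3.142, 0.0, 1.657]
contact_force: [-0.5, 0.5, 0.2]
opening: 0.703
grasp_force: 0.0
```

View pics/e1.png

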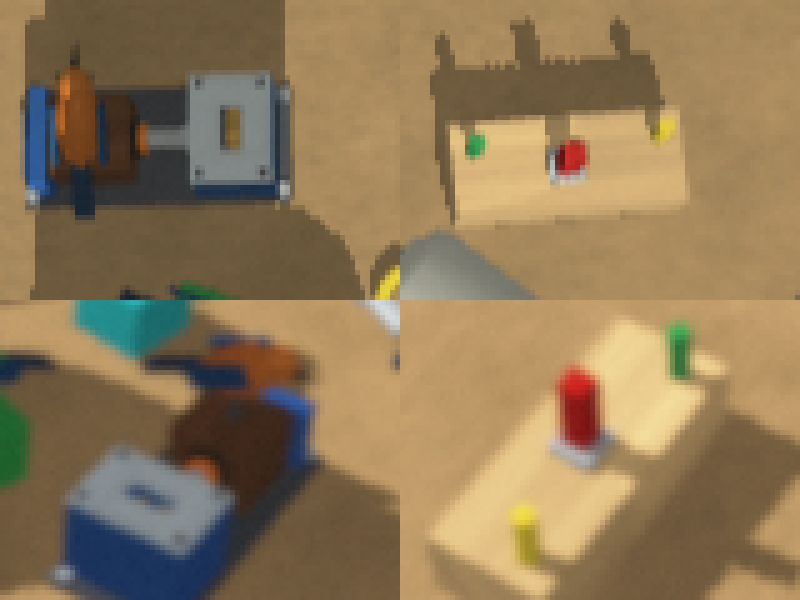

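The bar stands upright and seated in the block (handle at (580,410), collar at (582,452)). The pad rim at (143,140) touches the plinth, and the plinth touches the jaw. Nothing else has moved, so I'm handing in.

```bash
python3 -c "
from rig import *
print(sign_off())"
```

```text
the job is handed in; nothing more can be done
None
```

The job is handed in at about 31 s: three tooth pushes tightened the wheel until it took about twice its free force (8.0–8.5 N against 4.3 N), with the pad on the plinth and the plinth against the jaw, and the bar is back upright and seated in its hole.

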